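# Press sprung caps home and put the sample pots away

### The job

The caps of some of the sample pots on the bench have sprung up so that the neck shows, while the other pots are still tightly closed: press every raised cap fully home and stand those pots upright in the open steel tray for checking, and stand the pots that you found tightly closed upright in the blue storage box with the hinged lid. When the box is loaded, swing its lid over and press it down until it is fully shut. Leave the clear beaker that stands among the pots where it is.

Things in the scene. Friction and masses are not known exactly. Their poses are not given: they have to be found in the camera images.
- pot_1: Small white plastic sample pot: upright cylinder, 48 mm across, 44 mm tall to its shoulder, with a narrower 33 mm neck under a grey press-on cap. Origin: centre of its underside; z up. 64 mm tall overall with its cap home, up to 78 mm with the cap raised. About 0.13 kg. May be absent.
- cap_1 (a joint): How far the grey cap of pot_1 stands up from home, in m: 0 = fully home on the shoulder; a sprung cap starts 0.011 to 0.014 up, a tight one at 0. Cap: plain disc 40 mm across, 20 mm tall, stiff, moves along the pot's axis, takes about 5 N to push down and stays where it is left.
- cap_1_top (a point): Centre of the top face of the cap of pot_1.
- pot_2: Small white plastic sample pot: upright cylinder, 48 mm across, 44 mm tall to its shoulder, with a narrower 33 mm neck under a grey press-on cap. Origin: centre of its underside; z up. 64 mm tall overall with its cap home, up to 78 mm with the cap raised. About 0.13 kg. May be absent.
- cap_2 (a joint): How far the grey cap of pot_2 stands up from home, in m: 0 = fully home on the shoulder; a sprung cap starts 0.011 to 0.014 up, a tight one at 0. Cap: plain disc 40 mm across, 20 mm tall, stiff, moves along the pot's axis, takes about 5 N to push down and stays where it is left.
- cap_2_top (a point): Centre of the top face of the cap of pot_2.
- pot_3: Small white plastic sample pot: upright cylinder, 48 mm across, 44 mm tall to its shoulder, with a narrower 33 mm neck under a grey press-on cap. Origin: centre of its underside; z up. 64 mm tall overall with its cap home, up to 78 mm with the cap raised. About 0.13 kg. May be absent.
- cap_3 (a joint): How far the grey cap of pot_3 stands up from home, in m: 0 = fully home on the shoulder; a sprung cap starts 0.011 to 0.014 up, a tight one at 0. Cap: plain disc 40 mm across, 20 mm tall, stiff, moves along the pot's axis, takes about 5 N to push down and stays where it is left.
- cap_3_top (a point): Centre of the top face of the cap of pot_3.
- pot_4: Small white plastic sample pot: upright cylinder, 48 mm across, 44 mm tall to its shoulder, with a narrower 33 mm neck under a grey press-on cap. Origin: centre of its underside; z up. 64 mm tall overall with its cap home, up to 78 mm with the cap raised. About 0.13 kg. May be absent.
- cap_4 (a joint): How far the grey cap of pot_4 stands up from home, in m: 0 = fully home on the shoulder; a sprung cap starts 0.011 to 0.014 up, a tight one at 0. Cap: plain disc 40 mm across, 20 mm tall, stiff, moves along the pot's axis, takes about 5 N to push down and stays where it is left.
- cap_4_top (a point): Centre of the top face of the cap of pot_4.
- pot_5: Small white plastic sample pot: upright cylinder, 48 mm across, 44 mm tall to its shoulder, with a narrower 33 mm neck under a grey press-on cap. Origin: centre of its underside; z up. 64 mm tall overall with its cap home, up to 78 mm with the cap raised. About 0.13 kg. May be absent.
- cap_5 (a joint): How far the grey cap of pot_5 stands up from home, in m: 0 = fully home on the shoulder; a sprung cap starts 0.011 to 0.014 up, a tight one at 0. Cap: plain disc 40 mm across, 20 mm tall, stiff, moves along the pot's axis, takes about 5 N to push down and stays where it is left.
- cap_5_top (a point): Centre of the top face of the cap of pot_5.
- box: Storage box of blue see-through acrylic, fixed to the bench, open at the top, with a hinged clear lid. Outside 160 (x) x 205 (y) x 80 mm tall, walls and floor 5 mm. Origin: centre of its underside; x points from the open front to the hinge, y along the hinge.
- lid (a joint): Angle of the box's lid, rad: 0 = fully shut, grows as it opens upward (1.57 = upright; it starts nearly upright, limit 1.85). Clear flat plate 160 x 205 x 6 mm, hinged on the box's +x rim at 80.5 mm height, with a 12 x 60 mm thumb lip beyond its free edge. The hinge is stiff: it stays at any angle and needs about 0.6 N m.
- lid_hinge (a point): On the hinge line of the lid, at the middle of its length (the line runs along the box's y).
- lid_edge (a point): Middle of the lid's free edge, on its upper face (160 mm from the hinge line).
- tray: Plain open steel tray without a lid, fixed to the bench: outside 160 (x) x 205 (y) x 40 mm tall, walls and floor 5 mm. Origin: centre of its underside.
- beaker: Clear plastic cup, 54 mm across the rim, 60 mm tall, standing among the pots; not part of the job. Origin: centre of its underside.
There are look-alikes about, which are no part of the job. Leave any red look-alike of the pot_2 alone.

How it is judged:
By the outcome, as a careful person would: the job done as asked, in the order asked, and still so for the second after the job is handed in, with the robot touching nothing.
Of pot_1, pot_3, pot_4 only 2 to 3 are there at a start; the rules pass over those that are not, and their reading is None.
Of pot_2, pot_5 only 1 to 2 are there at a start; the rules pass over those that are not, and their reading is None.
At some moment in a run one of pot_1, pot_2, pot_3, pot_4, pot_5 may be knocked a few centimetres aside while the robot is not near it.
It also fails if it takes over 210 s, if anything falls off the work surface, if the arm or the gripper's body presses on something with over 40 N, if the wrist force passes 120 N, or if a joint passes its speed limit or range.

### The arm

A 7-joint arm with a two-finger parallel gripper is mounted at the origin on the work surface. World frame = base frame: x ahead of the robot, y to its left, z up, the work surface at z = 0. Lengths are in m, angles in degrees, forces in N, time in s.
With the tool pointing down it reaches from about 0.425 to 0.875 m from the base axis. Payload 4.7 kg.
Tool frame: the origin (TCP) lies at the very end of the fingers, on their centre line; the grasp point (between the pads) lies 19 mm behind it; z points along the fingers, y is the line along which they close (so a half turn about z gives the same grasp; the last joint's range is limited). The gripper opens to 87 mm and grips with 3 to 60 N. Pads are 19 mm wide; open, the fingers measure 117 mm over their backs; the gripper's body (75 mm by 190 mm) begins 51 mm behind the grasp point.
Start: joints at [-75.109, 18.392, -4.016, 83.108, 1.295, 78.541, -3.26], TCP at [0.158, 0.63, 0.199] pointing down, gripper open.
Joint ranges: [-163.93, 163.93], [-17.29, 119.83], [-79.2, 71.16], [3.27, 140.29], [-89.18, 269.18], [5.43, 117.66], [-154.24, 154.24]. Speed limits (degrees/s): [147.25, 147.25, 180, 180, 180, 180, 180].

### API

Orientations are given as [roll, pitch, yaw] about the fixed x, y, z axes, in that order (R = Rz(yaw) Ry(pitch) Rx(roll)).
In Python, from cell import get_obs, cams, ticket, finder gives the robot as it stands.
- The arm moves only by the shell command python3 -m creep 'ROWS' [FORCE]. ROWS is text: rows parted by semicolons, each of 5 numbers parted by spaces: the shift along the world's x, y, z in m, then the turn about the world's z in degrees, then the finger opening in m, from 0 to 0.087. A call has 1 to 8 rows; each row shifts and turns the commanded pose from where the row before left it; what a row does not reach is not made up. A row lasts 1/8 s, in which the tool goes at most 62.5 mm and 10.7 degrees, less where a joint would pass 70% of its speed; a pose out of reach is approached as far as the arm can. A call with a gripper value outside its range is refused whole. The fingers move at their own pace and stop on an object; FORCE is the grip in N (left out, the last holds). Time passes only in rows, so rows that do not move let the fingers close. It gives the time, the measured TCP pose, the force, the opening and the grip force at its end, in the units of the state.
- get_obs(): the state, without advancing time (a new reading comes with each control period).
- cams.read_camera(name): name is "scene" or "top"; returns the picture (384x512x3 uint8, red, green, blue); there is no depth.
- cams.calibration(name): a dict with "fx", "fy", "cx", "cy" (pixels), "k1" (the pictures are not rectified: a ray, as slopes to the right and down, at radius r is drawn at 1 + k1 r^2 times it, then the intrinsics apply), "extrinsics" (4x4, takes a point from world to camera coordinates). Camera axes: x right, y down, z forward; pixel columns grow to the right and rows downward; lengths in m; the calibration is good to about 2 mm. A picture is of the moment at which its call begins. calibration takes no time and is no camera call.
- ticket.sign_off(): hands the job in; it is judged then, once.
Trained networks look in the newest picture that a camera, given by its name, has taken for a name from the list of things; names that differ only in an ending like _2 or _b are one class to them, and where a whole thing is asked for, a point or a joint stands for the part that bears it (a point fixed in the world has none). Each returns a list of dicts, best first, with "p" (0 to 1); they miss things now and then, are a little off and sometimes report something else, mostly with a low value. They report only what shows in the picture. A call takes as long as a camera call. They do not tell look-alikes from the thing itself.
- finder.masks_of(name, camera): "mask" (384x512 bool, what is visible of it) and "xy" ([column, row] in pixels, amid what is visible of it).
- finder.tip_of(name, camera): "xy" ([column, row] in pixels: a listed point, or the origin of a listed thing).
The state is a dict: "time_s": time; "qpos": joint angles; "joint_velocities": joint speeds; "effort": joint torques, N m; "tool_pos": TCP position; "tool_rot": TCP orientation; "force": force on the tool from outside, world axes, zero at the start; "wrist_torque": the same for the moment, N m; "grip_width": finger opening in m; "grasp_force": force on a finger pad.
Only numpy, scipy, OpenCV 4.12 (cv2) and the standard library are available. Lean on these libraries where they do the work, as an engineer would, in place of code of your own. Each camera call takes 0.05 s, during which the arm holds its last target. There are 200 camera calls.

## Working session

There is one attempt and no reset: what is moved stays moved. The work goes in short steps, Python scripts to look and compute and a shell command to move; the robot and the scene stay as the last step left them, time stands still between calls to the robot, and variables do not carry over. Pictures are saved under pics/ and viewed, at most 14 in all, crops included, and the job is handed in when it is done.

```bash
ls; mkdir -p pics; cat > h.py <<'E'
import numpy as np, cv2
from cell import get_obs, cams, ticket, finder
def ray(cam,xy):
    c=cams.calibration(cam);K=np.array([[c['fx'],0,c['cx']],[0,c['fy'],c['cy']],[0,0,1.]])
    p=cv2.undistortPoints(np.array([[xy]],float),K,np.array([c['k1'],0,0,0.]))[0,0]
    E=np.array(c['extrinsics']);R=E[:3,:3];o=-R.T@E[:3,3]
    return o,R.T@np.array([p[0],p[1],1])
def at_z(cam,xy,z):
    o,d=ray(cam,xy);return o+d*(z-o[2])/d[2]
def proj(cam,P):
    c=cams.calibration(cam);E=np.array(c['extrinsics']);K=np.array([[c['fx'],0,c['cx']],[0,c['fy'],c['cy']],[0,0,1.]])
    return cv2.projectPoints(np.array(P,float).reshape(-1,3),cv2.Rodrigues(E[:3,:3])[0],E[:3,3],K,np.array([c['k1'],0,0,0.]))[0][:,0]
def tri(xa,xb):
    (o1,d1),(o2,d2)=ray('scene',xa),ray('top',xb)
    d1/=np.linalg.norm(d1);d2/=np.linalg.norm(d2)
    s=np.linalg.lstsq(np.c_[d1,-d2],o2-o1,rcond=None)[0];a,b=o1+s[0]*d1,o2+s[1]*d2
    return (a+b)/2,np.linalg.norm(a-b)
def shot(cam,name):
    im=cams.read_camera(cam);cv2.imwrite(f'pics/{name}.png',im[:,:,::-1]);return im
E
python3 - <<'E'
from h import *
np.set_printoptions(precision=3,suppress=True)
a=shot('scene','s0');b=shot('top','t0')
print(get_obs())
for cam in('scene','top'):
    print(cam,ray(cam,(256,192)))
    for n in('pot_1','cap_1_top','box','tray','beaker','lid_edge','lid_hinge'):
        print(n,[(np.round(d['xy']),round(d['p'],2)) for d in finder.tip_of(n,cam)])
    if 1: print('mask',[(np.round(d['xy']),round(d['p'],2),d['mask'].sum()) for d in finder.masks_of('pot_1',cam)])
E
```

```text
pics
{'time_s': 0.1, 'qpos': array([-75.11 ,  18.435,  -4.016,  83.167,   1.295,  78.542,  -3.259]), 'joint_velocities': array([ 0.002, -0.194,  0.039, -0.227,  0.012, -0.036, -0.03 ]), 'effort': array([  0.   , -49.257,  -0.405, -31.34 ,  -0.064,   0.039,   0.   ]), 'tool_pos': array([0.158, 0.63 , 0.198]), 'tool_rot': array([-179.901,    0.005,  165.921]), 'force': array([ 0.113, -0.118,  0.57 ]), 'wrist_torque': array([0.039, 0.021, 0.06 ]), 'grasp_force': 0.0, 'grip_width': 0.0872244879665143}
scene (array([0.981, 0.376, 0.761]), array([-0.503, -0.446, -0.74 ]))
pot_1 [(array([316., 195.]), 0.89), (array([300., 217.]), 0.84), (array([267., 250.]), 0.84), (array([257., 197.]), 0.79), (array([341., 220.]), 0.74)]
cap_1_top [(array([259., 174.]), 0.73)]
box [(array([179., 170.]), 0.78)]
tray [(array([366., 311.]), 0.87)]
beaker [(array([226., 217.]), 0.61)]
lid_edge [(array([116., 110.]), 0.96)]
lid_hinge [(array([143., 158.]), 0.61)]
mask [(array([256., 188.]), 0.95, np.int64(526)), (array([344., 214.]), 0.91, np.int64(538)), (array([300., 209.]), 0.89, np.int64(540)), (array([317.
[... 206 characters left out ...]
([ 0.132,  0.004, -0.991]))
pot_1 [(array([200., 259.]), 0.9), (array([242., 268.]), 0.82), (array([233., 182.]), 0.77), (array([284., 227.]), 0.75), (array([232., 234.]), 0.54)]
cap_1_top [(array([282., 227.]), 0.66)]
box [(array([373., 200.]), 0.81)]
tray [(array([133., 196.]), 0.88)]
beaker [(array([290., 191.]), 0.95)]
lid_edge [(array([415., 132.]), 0.96), (array([236., 184.]), 0.44)]
lid_hinge [(array([388., 163.]), 0.96)]
mask [(array([233., 233.]), 0.75, np.int64(341)), (array([197., 212.]), 0.74, np.int64(352)), (array([287., 227.]), 0.71, np.int64(336)), (array([235., 181.]), 0.7, np.int64(366)), (array([239., 270.]), 0.7, np.int64(344)), (array([199., 262.]), 0.64, np.int64(402))]
```

```bash
python3 - <<'E'
import cv2
a=cv2.imread('pics/s0.png');b=cv2.imread('pics/t0.png')
cv2.imwrite('pics/s0c.png',cv2.resize(a[130:290,195:395],None,fx=4,fy=3.75,interpolation=cv2.INTER_CUBIC))
E
```

```text
(no output)
```

View pics/s0c.png

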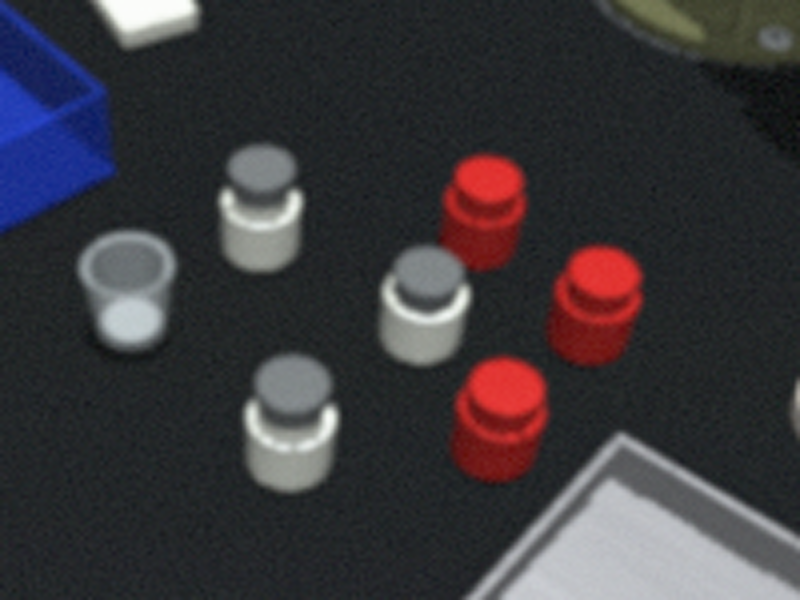

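View pics/t0.png

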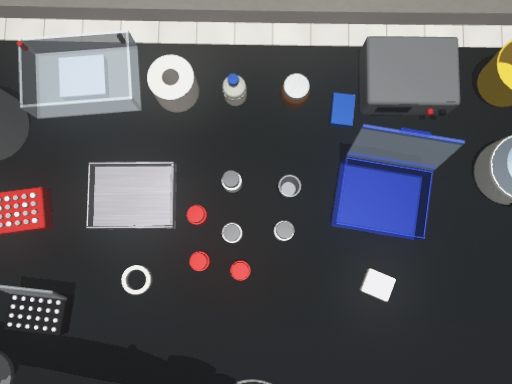

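View pics/s0.png

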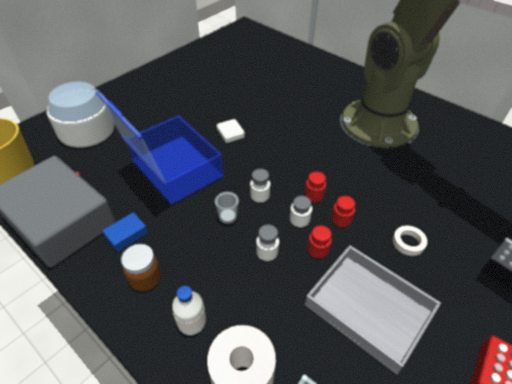

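The scene picture shows three white pots: A at (260,186) and C at (267,243), both with the neck showing, and B at (300,211), apparently tight. Three red look-alikes stand at (316,186), (343,212) and (319,241), so I leave those alone. The beaker is at (227,208). Next I'll measure positions and cap heights.

```bash
cat > m.py <<'E'
from h import *
np.set_printoptions(precision=4,suppress=True)
from scipy.optimize import least_squares
def pots(verbose=True):
    out={}
    ims={c:cams.read_camera(c) for c in('scene','top')}
    base={}
    for c in ims:
        L=[]
        for d in finder.masks_of('pot_1',c):
            m=d['mask'];px=ims[c][m].astype(int)
            if np.median(px[:,0]-px[:,1])>60: continue
            hs=np.argwhere(m)[:,::-1]
            L.append((d['xy'],d['p'],m))
        base[c]=L
        print(c,[(np.round(l[0]),round(l[1],2),l[2].sum(),at_z(c,l[0],0.035 if c=='scene' else .064)[:2]) for l in L])
        print(' tips',[(np.round(d['xy'],1),round(d['p'],2),at_z(c,d['xy'],0)[:2]) for d in finder.tip_of('pot_1',c)])
        print(' caps',[(np.round(d['xy'],1),round(d['p'],2),at_z(c,d['xy'],.064)[:2]) for d in finder.tip_of('cap_1_top',c)])
    return ims,base
if __name__=='__main__':
    pots()
    for n,z in(('box',0),('tray',0),('beaker',0),('lid_hinge',.08),('lid_edge',.24)):
        q=[finder.tip_of(n,c) for c in('scene','top')]
        if q[0] and q[1]:
            print(n,tri(q[0][0]['xy'],q[1][0]['xy']),at_z('scene',q[0][0]['xy'],z),at_z('top',q[1][0]['xy'],z))
E
python3 m.py
python3 - <<'E'
import cv2
b=cv2.imread('pics/t0.png')
cv2.imwrite('pics/t0c.png',cv2.resize(b[120:270,70:470],None,fx=2,fy=2,interpolation=cv2.INTER_CUBIC))
cv2.imwrite('pics/t0d.png',cv2.resize(b[120:250,325:470],None,fx=4.5,fy=4.5,interpolation=cv2.INTER_CUBIC))
E
```

```text
scene [(array([301., 206.]), 0.95, np.int64(558), array([0.4501, 0.0484])), (array([258., 188.]), 0.62, np.int64(522), array([ 0.4735, -0.0674])), (array([266., 244.]), 0.57, np.int64(598), array([0.5875, 0.0588]))]
 tips [(array([258.4, 197.5]), 0.95, array([ 0.4735, -0.0659])), (array([267.1, 252.9]), 0.94, array([0.5856, 0.0607])), (array([343.1, 220.1]), 0.84, array([0.3895, 0.1353])), (array([316.9, 245.4]), 0.82, array([0.4926, 0.1323])), (array([316.6, 193.6]), 0.75, array([0.3624, 0.0362])), (array([303.2, 214.8]), 0.58, array([0.4416, 0.0535]))]
 caps [(array([261.7, 172. ]), 0.59, array([ 0.4476, -0.079 ])), (array([269. , 253.2]), 0.15, array([0.6167, 0.0906]))]
top [(array([235., 235.]), 0.85, np.int64(302), array([0.4535, 0.0448])), (array([234., 180.]), 0.83, np.int64(354), array([0.5819, 0.049 ])), (array([283., 230.]), 0.61, np.int64(321), array([ 0.4662, -0.0667])), (array([291., 188.]), 0.57, np.int64(413), array([ 0.5657, -0.0865]))]
 tips [(array([236., 181.]), 0.88, array([0.5896, 0.047 ])), (array([240.6, 267.4]), 0.87, array([0.3766, 0.0317])), (array([199.8, 2
[... 217 characters left out ...]
array([284.5, 225.2]), 0.7, array([ 0.4769, -0.0711]))]
box (array([ 0.5462, -0.2954,  0.0116]), np.float64(0.0052643785292626425)) [ 0.5381 -0.3033  0.    ] [ 0.5494 -0.3004  0.    ]
tray (array([ 0.5418,  0.3038, -0.0182]), np.float64(0.007554273637593412)) [0.5541 0.3023 0.    ] [0.5381 0.3024 0.    ]
beaker (array([ 0.5676, -0.0915, -0.011 ]), np.float64(0.00414126695920499)) [ 0.5723 -0.0831  0.    ] [ 0.5674 -0.0924  0.    ]
lid_hinge (array([ 0.6194, -0.3118,  0.0898]), np.float64(0.002579231950310894)) [ 0.6148 -0.3232  0.08  ] [ 0.6204 -0.3136  0.08  ]
lid_edge (array([ 0.6528, -0.3225,  0.2377]), np.float64(0.0038725471928601307)) [ 0.6534 -0.3173  0.24  ] [ 0.6537 -0.3232  0.24  ]
```

View pics/t0d.png

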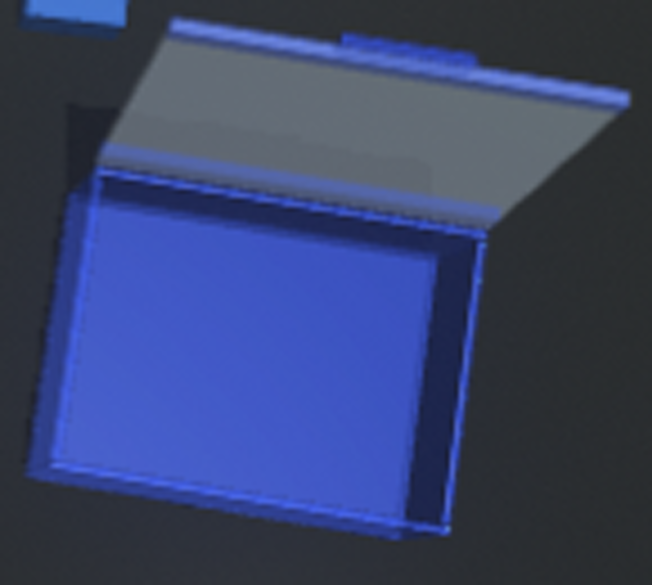

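Crop: box rim corners at about (347,158), (433,172), (337,223) and (425,238) in the top picture. I'll fit the pot silhouettes and the box and tray poses.

```bash
cat > fit.py <<'E'
from h import *
np.set_printoptions(precision=4,suppress=True)
from scipy.optimize import minimize
th=np.linspace(0,2*np.pi,40,endpoint=False)
def ring(x,y,z,r): return np.c_[x+r*np.cos(th),y+r*np.sin(th),0*th+z]
S=4
def sil(cam,x,y,h,z0,win):
    u0,v0,u1,v1=win;m=np.zeros(((v1-v0)*S,(u1-u0)*S),np.uint8)
    for za,zb,r in((0,.044,.024),(.044,.044+h,.0165),(.044+h,.064+h,.02)):
        if zb-za<1e-4: continue
        p=proj(cam,np.r_[ring(x,y,z0+za,r),ring(x,y,z0+zb,r)])
        p=(p+.5-[u0,v0])*S
        cv2.fillConvexPoly(m,cv2.convexHull(np.round(p*16).astype(np.int32)),1,shift=4)
    return cv2.resize(m.astype(np.float32),(u1-u0,v1-v0),interpolation=cv2.INTER_AREA)
def fit(ims,x,y,z0=0.,cs=('scene','top')):
    D=[]
    for c in cs:
        q=proj(c,[[x,y,z0+.035]])[0];u,v=q.astype(int);R=24
        win=(u-R,v-R,u+R,v+R);g=ims[c][v-R:v+R,u-R:u+R].max(2).astype(np.float32)
        bg=np.median(g);D.append((c,win,np.clip((g-bg-5)/40,0,1)))
    def cost(p):
        t=0
        for c,w,g in D:
            m=sil(c,p[0],p[1],np.clip(p[2],0,.016),z0,w);near=cv2.dilate(m,np.ones((7,7)))>0
            t+=(((m-g)**2)*near).sum()
        return t
    best=None
    for h in(0.,.0125):
        r=minimize(cost,[x,y,h],method='Nelder-Mead',options=dict(initial_simplex=np.array([[x,y,h],[x+.01,y,h],[x,y+.01,h],[x,y,h+.003]]),xatol=1e-4,fatol=.05))
        if best is None or r.fun<best.fun: best=r
    return best.x,best.fun
E
python3 - <<'E'
from fit import *
ims={c:cams.read_camera(c) for c in('scene','top')}
for n,x,y in(('A',.472,-.069),('B',.451,.048),('C',.585,.054)): print(n,fit(ims,x,y),fit(ims,x,y,cs=('scene',)),fit(ims,x,y,cs=('top',)))
k=[at_z('top',(325+a/4.5,120+b/4.5),.08)[:2] for a,b in((98,170),(485,232),(448,530),(52,465))]
k=np.array(k);print('box',k.mean(0),k,np.degrees(np.arctan2(*(k[0]-k[3])[::-1])),np.degrees(np.arctan2(*(k[1]-k[0])[::-1])),[np.linalg.norm(k[i]-k[i-1]) for i in range(4)])
b=cv2.imread('pics/t0.png');cv2.imwrite('pics/t0e.png',cv2.resize(b[150:240,80:190],None,fx=6,fy=6,interpolation=cv2.INTER_CUBIC))
E
```

```text
A (array([ 0.4665, -0.0696,  0.0165]), np.float64(43.79093933105469)) (array([ 0.4657, -0.0692,  0.0172]), np.float64(28.430625915527344)) (array([ 0.4671, -0.0707,  0.0018]), np.float64(6.0306243896484375))Traceback (most recent call last):
  File "<stdin>", line 3, in <module>
  File "fit.py", line 29, in fit
    r=minimize(cost,[x,y,h],method='Nelder-Mead',options=dict(initial_simplex=np.array([[x,y,h],[x+.01,y,h],[x,y+.01,h],[x,y,h+.003]]),xatol=1e-4,fatol=.05))
    res = _minimize_neldermead(fun, x0, args, callback, bounds=bounds,
                               **options)
    fsim[j] = func(sim[j])
              ~~~~^^^^^^^^
    fx = function(np.copy(x), *(wrapper_args + args))
  File "fit.py", line 24, in cost
    m=sil(c,p[0],p[1],np.clip(p[2],0,.016),z0,w);near=cv2.dilate(m,np.ones((7,7)))>0
  File "fit.py", line 11, in sil
    p=proj(cam,np.r_[ring(x,y,z0+za,r),ring(x,y,z0+zb,r)])
  File "h.py", line 11, in proj
    c=cams.calibration(cam);E=np.array(c['extrinsics']);K=np.array([[c['fx'],0,c['cx']],[0,c['fy'],c['cy']],[0,0,1.]])
ValueError: time passes only in moves, steps and waits
```

```bash
python3 - <<'E'
s=open('h.py').read().replace('cams.calibration(cam)','cal(cam)')
s=s.replace('def ray','from functools import cache\n@cache\ndef cal(c): return cams.calibration(c)\ndef ray',1)
open('h.py','w').write(s)
E
python3 - <<'E'
from fit import *
print(get_obs()['time_s'])
ims={c:cams.read_camera(c) for c in('scene','top')}
for n,x,y in(('A',.466,-.069),('B',.451,.048),('C',.585,.054)): print(n,fit(ims,x,y),fit(ims,x,y,cs=('scene',)),fit(ims,x,y,cs=('top',)))
k=[at_z('top',(325+a/4.5,120+b/4.5),.08)[:2] for a,b in((98,170),(485,232),(448,530),(52,465))]
k=np.array(k);print('box',k.mean(0),k,np.degrees(np.arctan2(*(k[0]-k[3])[::-1])),np.degrees(np.arctan2(*(k[1]-k[0])[::-1])),[np.linalg.norm(k[i]-k[i-1]) for i in range(4)])
b=cv2.imread('pics/t0.png');cv2.imwrite('pics/t0e.png',cv2.resize(b[150:240,80:190],None,fx=6,fy=6,interpolation=cv2.INTER_CUBIC))
E
```

```text
1.9
A (array([ 0.4665, -0.0696,  0.0167]), np.float64(43.45124816894531)) (array([ 0.4658, -0.0691,  0.0153]), np.float64(27.684532165527344)) (array([ 0.4671, -0.0707,  0.0017]), np.float64(5.932343482971191))
B (array([0.46  , 0.0544, 0.0024]), np.float64(88.3465576171875)) (array([ 0.4587,  0.0543, -0.0016]), np.float64(77.60187530517578)) (array([ 0.4603,  0.0539, -0.0022]), np.float64(7.1514058113098145))
C (array([0.5844, 0.0578, 0.0154]), np.float64(39.55875015258789)) (array([0.5844, 0.0579, 0.0165]), np.float64(29.459688186645508)) (array([0.5849, 0.0571, 0.0137]), np.float64(4.631093978881836))
box [ 0.5437 -0.302 ] [[ 0.6355 -0.2146]
 [ 0.6055 -0.4137]
 [ 0.4518 -0.3901]
 [ 0.4819 -0.1897]] -9.20957592097785 -98.56838552523654 [np.float64(0.15566811802598837), np.float64(0.20140858221872493), np.float64(0.15557969413973402), np.float64(0.2026877296015866)]
```

View pics/t0e.png

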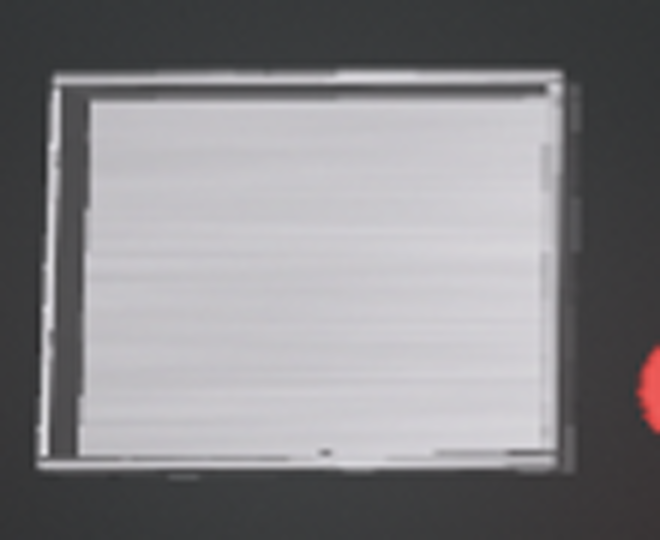

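Fit results:
- **A:** (0.4665, -0.0696), raised.
- **B:** (0.460, 0.054), tight.
- **C:** (0.5845, 0.0575), raised.
- **Tray:** corners at about (89,163), (174,162), (173,227) and (87,228) in the top picture.

I'll press C first with the fingers closed.

```bash
python3 -m creep '0.03 -0.04 0 0 0;0.03 -0.04 0 0 0;0.03 -0.04 0 0 0;0.03 -0.04 0 0 0;0.03 -0.04 0 5 0;0.03 -0.04 0 0 0;0.03 -0.04 0 0 0;0.03 -0.04 0 0 0' 20; python3 -m creep '0.03 -0.04 0 0 0;0.03 -0.04 0 0 0;0.03 -0.04 0 0 0;0.03 -0.04 0 0 0;0.03 -0.04 0 0 0;0.03 -0.04 0 0 0;0 0 0 0 0;0 0 0 0 0'
python3 - <<'E'
from h import *
print(np.mean([at_z('top',(80+a/6,150+b/6),.04) for a,b in((55,78),(562,73),(558,465),(40,468))],0),[at_z('top',(80+a/6,150+b/6),.04)[:2] for a,b in((55,78),(562,73),(558,465),(40,468))])
E
```

```text
time_s: 3.0
tool_pos: [0.3991, 0.3091, 0.1989]
tool_rot: [180.0, 0.0, 170.9]
force: [0.5, -0.3, -0.6]
grip_width: 0.0151
grasp_force: 0.0
time_s: 4.0
tool_pos: [0.5779, 0.0712, 0.1984]
tool_rot: [180.0, -0.0, 170.9]
force: [-0.1, 1.3, -0.8]
grip_width: 0.0004
grasp_force: 0.0
[0.54610705 0.29649998 0.04      ] [array([0.62219665, 0.39986387]), array([0.6272832 , 0.19671754]), array([0.46937929, 0.19268007]), array([0.46556903, 0.39673844])]
```

```bash
python3 -m creep '0.0065 -0.0135 -0.03 0 0;0 0 -0.04 0 0;0 0 -0.03 0 0;0 0 -0.01 0 0;0 0 -0.005 0 0;0 0 -0.005 0 0;0 0 0 0 0;0 0 0 0 0'
```

```text
time_s: 5.0
tool_pos: [0.5852, 0.057, 0.0793]
tool_rot: [180.0, 0.1, 170.9]
force: [-0.8, -0.3, -0.3]
grip_width: 0.0003
grasp_force: 0.0
```

```bash
python3 -m creep '0 0 -0.003 0 0;0 0 -0.003 0 0;0 0 -0.002 0 0;0 0 -0.002 0 0;0 0 -0.002 0 0;0 0 -0.002 0 0;0 0 0 0 0;0 0 0 0 0'
```

```text
time_s: 6.0
tool_pos: [0.5848, 0.057, 0.0646]
tool_rot: [180.0, 0.0, 170.9]
force: [-0.5, 0.0, 0.6]
grip_width: 0.0003
grasp_force: 0.0
```

```bash
python3 -m creep '0 0 -0.001 0 0;0 0 0 0 0'; python3 -m creep '0 0 -0.001 0 0;0 0 0 0 0';python3 -m creep '0 0 -0.001 0 0;0 0 0 0 0'
python3 - <<'E'
from h import *
a=shot('scene','s1')
cv2.imwrite('pics/s1c.png',cv2.resize(a[130:290,195:395,::-1],None,fx=4,fy=3.75,interpolation=cv2.INTER_CUBIC))
E
```

```text
time_s: 6.25
tool_pos: [0.5847, 0.057, 0.0635]
tool_rot: [180.0, 0.0, 170.9]
force: [-0.0, -0.1, 0.8]
grip_width: 0.0001
grasp_force: 0.0
time_s: 6.5
tool_pos: [0.5846, 0.057, 0.0625]
tool_rot: [180.0, -0.0, 170.9]
force: [0.2, 0.5, -0.2]
grip_width: 0.0002
grasp_force: 0.0
time_s: 6.75
tool_pos: [0.5846, 0.057, 0.0615]
tool_rot: [180.0, -0.0, 170.9]
force: [0.4, 0.8, -0.6]
grip_width: 0.0006
grasp_force: 0.0
```

View pics/s1c.png

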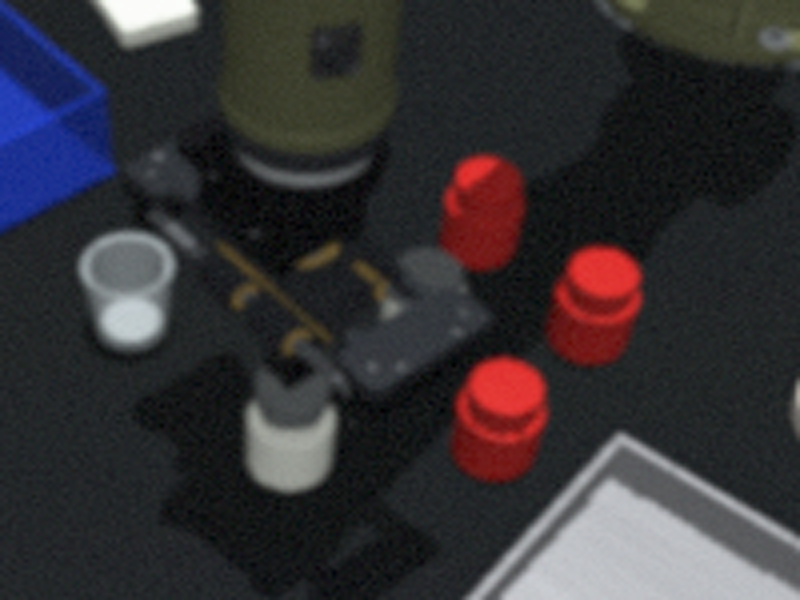

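The fingers stand on the cap of C at (290,390) in the crop. The neck seems gone, but there is no hard stop yet, so I'll keep pressing until the force rises.

```bash
for i in 1 ; do python3 -m creep '0 0 -0.001 0 0;0 0 0 0 0' | sed -n '2p;4p'; python3 -m creep '0 0 -0.001 0 0;0 0 0 0 0'| sed -n '2p;4p'; python3 -m creep '0 0 -0.001 0 0;0 0 0 0 0'| sed -n '2p;4p'; done
```

```text
tool_pos: [0.5846, 0.057, 0.0605]
force: [0.3, -0.4, 0.2]
tool_pos: [0.5846, 0.057, 0.0595]
force: [0.7, -0.0, -0.3]
tool_pos: [0.5846, 0.057, 0.0585]
force: [-0.3, 0.0, 0.4]
```

```bash
python3 - <<'E'
from h import *
a=shot('scene','s2')
print(proj('scene',[get_obs()['tool_pos'],[.5845,.0575,.064],[.5845,.0575,.076]]))
c=a[180:270,220:330,::-1];c=np.clip(c.astype(float)*1.8,0,255).astype(np.uint8)
cv2.imwrite('pics/s2c.png',cv2.resize(c,None,fx=6.5,fy=6.5,interpolation=cv2.INTER_CUBIC))
E
```

```text
[[266.80409001 236.59821183]
 [267.10756106 235.19523681]
 [267.26071711 231.87281348]]
```

View pics/s2c.png

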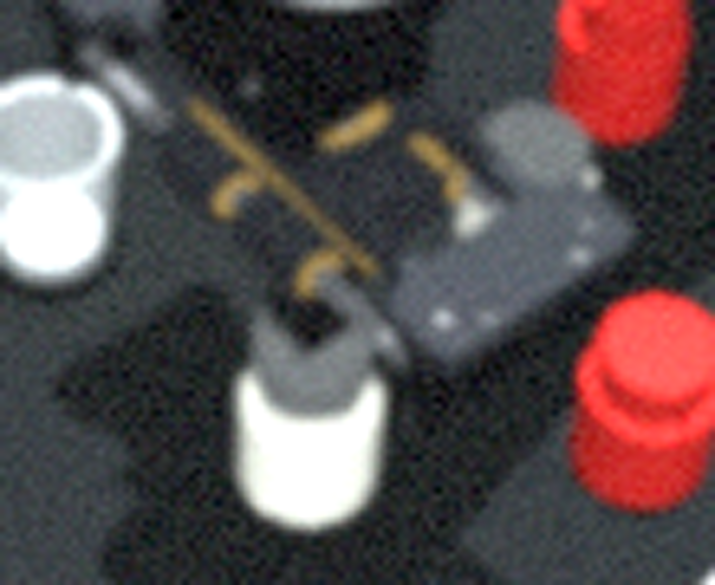

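Contact is unclear: the finger tip is at (267,235) and there is no reaction. I'll lift and move over to A, then measure the cap of C unobstructed.

```bash
python3 -m creep '0 0 0.03 0 0;0 0 0.05 0 0;-0.03 -0.04 0.03 0 0;-0.03 -0.04 0 0 0;-0.03 -0.03 0 0 0;-0.0285 -0.017 0 0 0;0 0 0 0 0;0 0 0 0 0'
python3 - <<'E'
from fit import *
ims={c:cams.read_camera(c) for c in('scene','top')}
for n,x,y in(('B',.46,.054),('C',.585,.057)): print(n,fit(ims,x,y),fit(ims,x,y,cs=('scene',)),fit(ims,x,y,cs=('top',)))
a=ims['scene'][:,:,::-1]
c=np.hstack([a[220:270,242:292],cv2.imread('pics/s0.png')[220:270,242:292]])
cv2.imwrite('pics/s3c.png',cv2.resize(c,None,fx=8,fy=8,interpolation=cv2.INTER_CUBIC))
E
```

```text
time_s: 8.6
tool_pos: [0.4669, -0.0694, 0.1689]
tool_rot: [180.0, 0.1, 170.9]
force: [-0.1, 0.1, 0.3]
grip_width: 0.0009
grasp_force: 0.0
B (array([0.4599, 0.0548, 0.0019]), np.float64(123.15109252929688)) (array([0.4589, 0.0544, 0.002 ]), np.float64(73.98468780517578)) (array([0.4603, 0.0544, 0.0007]), np.float64(48.02750015258789))
C (array([0.5844, 0.0578, 0.0151]), np.float64(38.759063720703125)) (array([0.5844, 0.058 , 0.0152]), np.float64(29.08718490600586)) (array([0.5852, 0.0573, 0.011 ]), np.float64(4.300000190734863))
```

View pics/s3c.png

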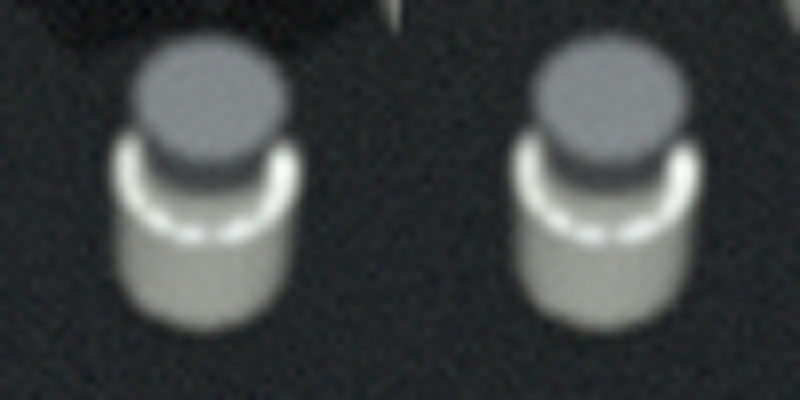

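C is unchanged, so its cap is still raised and the fingers never touched it. The reported TCP and the real fingertips don't agree, so I'll check the fingertips in the pictures.

```bash
python3 - <<'E'
from h import *
o=get_obs();p=o['tool_pos'];print(p,o['grip_width'])
out=[]
for c in('scene','top'):
    a=shot(c,'g_'+c)[:,:,::-1].copy();q=proj(c,[p,p+[0,0,.05]]);print(c,q,cal(c)['extrinsics'])
    u,v=q[0].astype(int)
    cr=np.clip(a[max(v-50,0):v+50,u-50:u+50].astype(float)*2,0,255).astype(np.uint8)
    cr=cv2.resize(cr,(400,400),interpolation=cv2.INTER_CUBIC)
    cv2.circle(cr,(200,200),4,(0,255,0),1);out.append(cr)
cv2.imwrite('pics/g.png',np.hstack(out))
E
```

```text
[ 0.46696178 -0.06923226  0.16863589] 0.0006174495349470519
scene [[260.05141529 145.51508641]
 [260.38189275 127.85209883]] [[-0.66910595  0.74313953  0.0063924   0.37208606]
 [ 0.55252586  0.50319734 -0.66446039 -0.2252438 ]
 [-0.49700342 -0.44106243 -0.74729615  1.22180412]
 [ 0.          0.          0.          1.        ]]
top [[286.49509657 226.82685666]
 [288.05357808 225.35887391]] [[ 1.35707287e-02 -9.99905020e-01  2.40527073e-03 -1.60151652e-02]
 [-9.92310898e-01 -1.37635439e-02 -1.23002630e-01  5.47328929e-01]
 [ 1.23024052e-01 -7.17541036e-04 -9.92403430e-01  1.10146829e+00]
 [ 0.00000000e+00  0.00000000e+00  0.00000000e+00  1.00000000e+00]]
```

View pics/g.png

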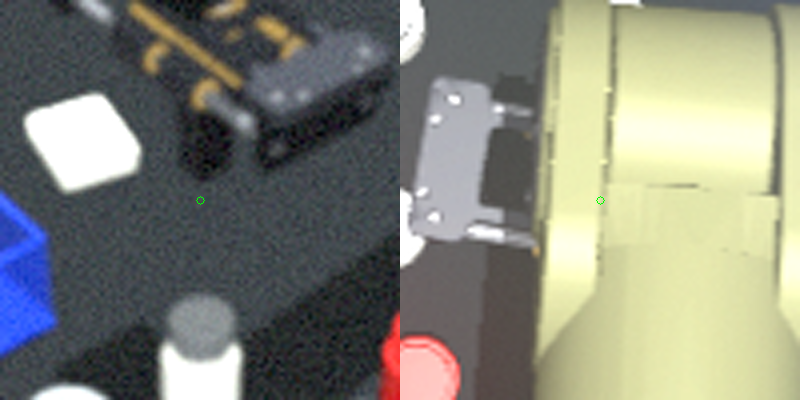

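The scene crop shows the closed fingertips at about (262,139), while the reported TCP projects to (260,145.5). The closed tips therefore end about 18–20 mm above the reported TCP, so I'll press lower and go by force. The tool is above A now.

```bash
python3 -m creep '0 0 -0.04 0 0;0 0 -0.04 0 0;0 0 -0.02 0 0;0 0 -0.006 0 0;0 0 -0.002 0 0;0 0 -0.002 0 0;0 0 0 0 0' | sed -n '2p;4p'
for i in 1; do python3 -m creep '0 0 -0.001 0 0;0 0 -0.001 0 0' | sed -n '2p;4p';python3 -m creep '0 0 -0.001 0 0;0 0 -0.001 0 0' | sed -n '2p;4p';python3 -m creep '0 0 -0.001 0 0;0 0 -0.001 0 0' | sed -n '2p;4p'; done
```

```text
tool_pos: [0.4667, -0.07, 0.0592]
force: [0.2, -0.6, 0.2]
tool_pos: [0.4664, -0.07, 0.0568]
force: [0.3, -0.2, -0.6]
tool_pos: [0.4662, -0.07, 0.0545]
force: [0.4, 0.2, 0.2]
tool_pos: [0.4662, -0.07, 0.0525]
force: [0.3, -1.1, 0.3]
```

```bash
for i in 1; do python3 -m creep '0 0 -0.001 0 0;0 0 -0.001 0 0' | sed -n '2p;4p';python3 -m creep '0 0 -0.001 0 0;0 0 -0.001 0 0' | sed -n '2p;4p';python3 -m creep '0 0 -0.001 0 0;0 0 -0.001 0 0' | sed -n '2p;4p'; done
python3 - <<'E'
from h import *
p=get_obs()['tool_pos'];q=proj('scene',[p,[.4665,-.0696,.076]]);print(q)
a=shot('scene','s4')[:,:,::-1]
u,v=q[0].astype(int);print(u,v)
c=np.clip(a[v-35:v+25,u-40:u+40].astype(float)*2,0,255).astype(np.uint8)
cv2.imwrite('pics/s4c.png',cv2.resize(c,None,fx=9,fy=9,interpolation=cv2.INTER_CUBIC))
E
```

```text
tool_pos: [0.4663, -0.07, 0.051]
force: [-2.0, 0.3, 4.4]
tool_pos: [0.4663, -0.07, 0.0487]
force: [-1.5, -0.5, 5.0]
tool_pos: [0.4662, -0.07, 0.0465]
force: [-1.1, 0.4, 4.7]
[[259.31150672 182.63068331]
 [259.52230518 174.39386193]]
259 182
```

View pics/s4c.png

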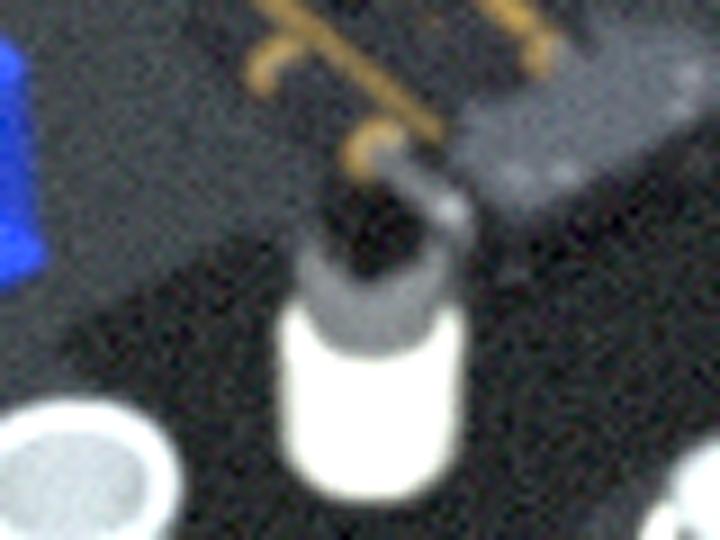

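Contact came at TCP z ≈ 0.0515 with about 4.7 N as the cap slides. I'll continue to the hard stop.

```bash
for i in 1; do python3 -m creep '0 0 -0.001 0 0;0 0 -0.001 0 0' | sed -n '2p;4p';python3 -m creep '0 0 -0.001 0 0;0 0 -0.001 0 0' | sed -n '2p;4p';python3 -m creep '0 0 -0.001 0 0;0 0 -0.001 0 0' | sed -n '2p;4p'; python3 -m creep '0 0 -0.0005 0 0;0 0 -0.0005 0 0' | sed -n '2p;4p'; done
```

```text
tool_pos: [0.4662, -0.07, 0.0445]
force: [-0.7, 0.6, 4.8]
tool_pos: [0.4663, -0.07, 0.0425]
force: [-1.3, -0.6, 5.1]
tool_pos: [0.4662, -0.07, 0.0405]
force: [-1.0, -1.4, 5.5]
tool_pos: [0.4664, -0.0701, 0.0403]
force: [-3.8, 0.6, 15.0]
```

Hard stop at TCP z = 0.0403 with 15 N, so A's cap is home. The tip offset is about 24 mm. Next is C.

```bash
python3 -m creep '0 0 -0.0005 0 0;0 0 0.04 0 0;0 0 0.04 0 0;0.03 0.03 0 0 0;0.03 0.03 0 0 0;0.03 0.03 0 0 0;0.0282 0.0377 0 0 0;0 0 0 0 0' | sed -n '2p;4p'; python3 -m creep '0 0 -0.04 0 0;0 0 -0.02 0 0;0 0 -0.004 0 0;0 0 -0.002 0 0;0 0 -0.002 0 0;0 0 -0.002 0 0;0 0 -0.002 0 0;0 0 0 0 0' | sed -n '2p;4p'
python3 -m creep '0 0 -0.001 0 0;0 0 -0.001 0 0;0 0 -0.001 0 0;0 0 -0.001 0 0' | sed -n '2p;4p'; python3 -m creep '0 0 -0.001 0 0;0 0 -0.001 0 0' | sed -n '2p;4p'
```

```text
tool_pos: [0.5853, 0.0622, 0.1175]
force: [-0.2, 0.4, 0.7]
tool_pos: [0.5853, 0.0577, 0.0481]
force: [0.3, 0.7, 3.4]
tool_pos: [0.5852, 0.0577, 0.0434]
force: [2.1, 0.1, 5.2]
tool_pos: [0.5849, 0.0577, 0.0412]
force: [1.9, -0.3, 4.6]
```

```bash
python3 -m creep '0 0 -0.001 0 0;0 0 -0.0005 0 0' | sed -n '2p;4p'; python3 -m creep '0 0 -0.0005 0 0;0 0 0 0 0' | sed -n '2p;4p'; python3 -m creep '0 0 -0.0005 0 0;0 0 0 0 0' | sed -n '2p;4p'
```

```text
tool_pos: [0.5853, 0.0576, 0.0404]
force: [0.6, -0.2, 10.5]
tool_pos: [0.5853, 0.0577, 0.0404]
force: [1.0, -1.0, 11.6]
tool_pos: [0.5853, 0.0577, 0.0404]
force: [0.3, -0.3, 13.4]
```

Both caps are home. I'll lift, open the fingers and see where the open tips are.

```bash
python3 -m creep '0 0 -0.0005 0 0;0 0 0.03 0 0.08;0 0 0.04 0 0.08;0 0 0.01 0 0.08;0 0 0 0 0.08;0 0 0 0 0.08;0 0 0 0 0.08;0 0 0 0 0.08'
python3 - <<'E'
from fit import *
o=get_obs();p=o['tool_pos']
ims={c:cams.read_camera(c) for c in('scene','top')}
for n,x,y in(('A',.4665,-.07),('B',.46,.054),('C',.585,.057)): print(n,*fit(ims,x,y,cs=('scene',)))
u=.04*np.array([np.cos(np.radians(81)),np.sin(np.radians(81)),0])
q=proj('scene',[p,p+u,p-u,p+u+[0,0,.024],p-u+[0,0,.024]]);print(q)
a=ims['scene'][:,:,::-1].copy();a=np.clip(a.astype(float)*1.8,0,255).astype(np.uint8)
x0,y0=q[0].astype(int)-[50,45];c=cv2.resize(a[y0:y0+80,x0:x0+100],None,fx=7,fy=7,interpolation=cv2.INTER_CUBIC)
for i,t in enumerate(q): cv2.circle(c,tuple(((t+.5-[x0,y0])*7).astype(int)),3,((0,255,0) if i<3 else (255,0,255)),-1)
cv2.imwrite('pics/s5c.png',c)
E
```

```text
time_s: 16.73
tool_pos: [0.5839, 0.0576, 0.1172]
tool_rot: [-180.0, -0.1, 170.9]
force: [1.0, -0.2, -1.2]
grip_width: 0.0627
grasp_force: 0.0
A [ 0.4706 -0.0656 -0.0011] 316.74859619140625
B [ 0.459   0.0556 -0.0001] 267.4504699707031
C [0.585  0.0585 0.0017] 21.227344512939453
[[268.0405 219.7527]
 [280.8914 231.987 ]
 [255.8264 208.1267]
 [281.5403 224.6816]
 [255.8983 200.6725]]
```

View pics/s5c.png

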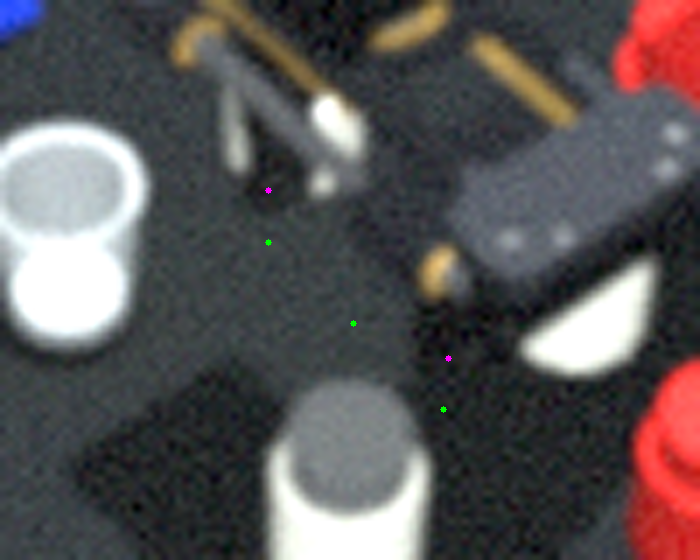

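The C fit now gives cap ≈ 0. The open tips at (266,205) and (450,350) in the crop lie on the pink marks, so the 24 mm offset holds with the gripper open too. I'll grasp C, watching the force.

```bash
python3 -m creep '0.001 0 -0.04 0 0.08;0 0 -0.03 0 0.08;0 0 -0.03 0 0.08;0 0 -0.01 0 0.08;0 0 0 0 0.08' | sed -n '2p;4,5p'; python3 -m creep '0 0 -0.005 0 0.08;0 0 -0.005 0 0.08;0 0 0 0 0.08'| sed -n '2p;4,5p';python3 -m creep '0 0 -0.0025 0 0.08;0 0 -0.002 0 0.08;0 0 0 0 0.08'| sed -n '2p;4,5p'; python3 -m creep '0 0 0 0 0.04;0 0 0 0 0.04;0 0 0 0 0.04;0 0 0 0 0.04;0 0 0 0 0.04;0 0 0 0 0.04;0 0 0 0 0.04;0 0 0 0 0.04' 15
```

```text
tool_pos: [0.5852, 0.0576, 0.0079]
force: [0.0, -0.3, 0.1]
grip_width: 0.0801
tool_pos: [0.5853, 0.0577, -0.0019]
force: [-0.2, -0.2, 1.3]
grip_width: 0.0803
tool_pos: [0.5852, 0.0577, -0.0066]
force: [-0.1, 0.0, 0.2]
grip_width: 0.0799
time_s: 19.2
tool_pos: [0.5854, 0.0577, -0.0064]
tool_rot: [180.0, 0.0, 170.9]
force: [-0.1, -0.4, 0.4]
grip_width: 0.0476
grasp_force: 15.0
```

```bash
python3 -m creep '0 0 0.03 0 0.04;0 0 0.05 0 0.04;0 0.04 0 0 0.04;0 0.05 0 0 0.04;0 0.05 0 0 0.04;0 0.05 0 0 0.04;0 0.04 0 0 0.04;0.002 0.0088 0 0 0.04' ; python3 -m creep '0 0 0 0 0.04;0 0 0 0 0.04'
python3 - <<'E'
from h import *
for c in('scene','top'): shot(c,'p1'+c)
a=cv2.imread('pics/p1scene.png');cv2.imwrite('pics/p1c.png',cv2.resize(a[160:370,250:450],None,fx=2.8,fy=2.8,interpolation=cv2.INTER_CUBIC))
E
```

```text
time_s: 20.2
tool_pos: [0.5856, 0.301, 0.0727]
tool_rot: [179.9, -0.1, 171.3]
force: [0.2, -0.8, -2.0]
grip_width: 0.0475
grasp_force: 15.0
time_s: 20.45
tool_pos: [0.5879, 0.2938, 0.0735]
tool_rot: [-179.9, 0.0, 170.8]
force: [0.1, -0.9, -0.7]
grip_width: 0.0476
grasp_force: 15.0
```

View pics/p1c.png

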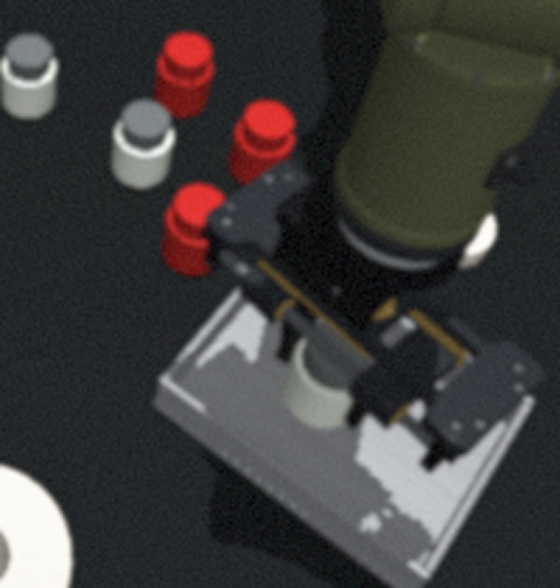

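C is held upright over the tray, with the pot at (320,380) in the crop. A and B still stand in place, both with caps down. Lowering.

```bash
python3 -m creep '0 0.0025 -0.03 0 0.04;0 0 -0.03 0 0.04;0 0 -0.008 0 0.04;0 0 -0.004 0 0.04;0 0 0 0 0.04' | sed -n '2p;4,5p'; python3 -m creep '0 0 -0.001 0 0.04;0 0 -0.001 0 0.04;0 0 0 0 0.04' | sed -n '2p;4,5p'
```

```text
tool_pos: [0.5882, 0.299, 0.0026]
force: [-0.3, 0.0, -1.2]
grip_width: 0.0478
tool_pos: [0.5875, 0.2991, -0.0002]
force: [-0.0, 0.4, -1.0]
grip_width: 0.0476
```

```bash
python3 -m creep '0 0 -0.001 0 0.04;0 0 0 0 0.04' | sed -n '2p;4,5p';  python3 -m creep '0 0 -0.001 0 0.04;0 0 0 0 0.04' | sed -n '2p;4,5p'; python3 -m creep '0 0 -0.0005 0 0.04;0 0 0 0 0.04' | sed -n '2p;4,5p'
```

```text
tool_pos: [0.5875, 0.2991, -0.0013]
force: [0.8, -0.4, 0.1]
grip_width: 0.0475
tool_pos: [0.5875, 0.2991, -0.0014]
force: [-1.5, -0.4, 5.3]
grip_width: 0.0474
tool_pos: [0.5875, 0.2991, -0.0014]
force: [-2.5, -1.2, 8.2]
grip_width: 0.0476
```

On the floor of the tray. I'll release, go back above A, and recheck where A and B are.

```bash
python3 -m creep '0 0 0.001 0 0.066;0 0 0 0 0.066;0 0 0 0 0.066;0 0 0.03 0 0.066;0 0 0.05 0 0.066;0 0 0.03 0 0.08;-0.01 -0.05 0 0 0.08;-0.01 -0.05 0 0 0.08' | sed -n '2p;4,5p'
python3 - <<'E'
from fit import *
ims={c:cams.read_camera(c) for c in('scene','top')}
for n,x,y in(('A',.4665,-.07),('B',.46,.054)): print(n,*fit(ims,x,y,cs=('scene',)))
print([(np.round(d['xy']),round(d['p'],2),at_z('scene',d['xy'],0)[:2]) for d in finder.tip_of('pot_1','scene')])
E
```

```text
tool_pos: [0.5674, 0.1982, 0.1084]
force: [0.3, -0.3, -0.1]
grip_width: 0.0793
A [ 0.4659 -0.0691  0.0037] 27.310625076293945
B [ 0.4616  0.0568 -0.0064] 227.7273406982422
[(array([358., 319.]), 0.75, array([0.5814, 0.2968])), (array([257., 201.]), 0.72, array([ 0.4834, -0.0611])), (array([317., 247.]), 0.72, array([0.4952, 0.1356])), (array([298., 216.]), 0.45, array([0.4528, 0.0445]))]
```

```bash
python3 -m creep '-0.02 -0.05 0 0 0.08;-0.02 -0.05 0 0 0.08;-0.02 -0.05 0 0 0.08;-0.02 -0.05 0 0 0.08;-0.016 -0.05 0 0 0.08;-0.005 -0.0178 0 0 0.08;0 0 -0.01 0 0.08;0 0 0 0 0.08' | sed -n '2p;4,5p'
```

```text
tool_pos: [0.4663, -0.0667, 0.097]
force: [1.0, 1.0, 0.2]
grip_width: 0.0798
```

```bash
python3 -m creep '0 -0.0015 -0.03 0 0.08;0 0 -0.03 0 0.08;0 0 -0.02 0 0.08;0 0 -0.01 0 0.08;0 0 0 0 0.08' | sed -n '2p;4,5p'; python3 -m creep '0 0 -0.005 0 0.08;0 0 -0.005 0 0.08;0 0 0 0 0.08'| sed -n '2p;4,5p';python3 -m creep '0 0 -0.0015 0 0.08;0 0 -0.0015 0 0.08;0 0 0 0 0.08'| sed -n '2p;4,5p'; python3 -m creep '0 0 0 0 0.04;0 0 0 0 0.04;0 0 0 0 0.04;0 0 0 0 0.04;0 0 0 0 0.04;0 0 0 0 0.04;0 0 0 0 0.04;0 0 0 0 0.04' 15
```

```text
tool_pos: [0.4663, -0.0694, 0.0076]
force: [0.4, -0.7, 0.7]
grip_width: 0.0803
tool_pos: [0.4663, -0.0703, -0.002]
force: [0.1, 0.1, -0.3]
grip_width: 0.0799
tool_pos: [0.4663, -0.0703, -0.005]
force: [0.3, -1.1, -0.3]
grip_width: 0.0801
time_s: 26.82
tool_pos: [0.4664, -0.0702, -0.0049]
tool_rot: [180.0, 0.0, 170.9]
force: [0.3, 0.3, 1.0]
grip_width: 0.0481
grasp_force: 15.0
```

```bash
python3 -m creep '0 0 0.03 0 0.04;0 0 0.05 0 0.04;0 0 0.03 0 0.04;0 0.05 0 0 0.04;0.005 0.05 0 0 0.04;0.005 0.05 0 0 0.04;0.005 0.05 0 0 0.04;0.005 0.05 0 0 0.04' | sed -n '2p;4,5p'; python3 -m creep '0.005 0.05 0 0 0.04;0.005 0.04 0 0 0.04;0.0086 0.0267 0 0 0.04;0 0 -0.03 0 0.04;0 0 0 0 0.04;0 0 0 0 0.04' | sed -n '2p;4,5p'
```

```text
tool_pos: [0.4861, 0.181, 0.1047]
force: [0.9, -0.6, -1.2]
grip_width: 0.0474
tool_pos: [0.5052, 0.2958, 0.0755]
force: [0.2, -0.0, -1.6]
grip_width: 0.0477
```

```bash
python3 -m creep '0.002 0.001 -0.03 0 0.04;0 0 -0.03 0 0.04;0 0 -0.008 0 0.04;0 0 -0.004 0 0.04;0 0 0 0 0.04' | sed -n '2p;4,5p'; python3 -m creep '0 0 -0.0015 0 0.04;0 0 -0.001 0 0.04;0 0 0 0 0.04' | sed -n '2p;4,5p';  python3 -m creep '0 0 -0.001 0 0.04;0 0 0 0 0.04' | sed -n '2p;4,5p'
```

```text
tool_pos: [0.5078, 0.2978, 0.0043]
force: [0.0, 0.4, -1.6]
grip_width: 0.0478
tool_pos: [0.507, 0.2974, 0.0007]
force: [-1.1, 0.9, -1.3]
grip_width: 0.0476
tool_pos: [0.5072, 0.2975, 0.0001]
force: [-0.8, -1.0, 3.4]
grip_width: 0.0475
```

```bash
python3 -m creep '0 0 0.0005 0 0.066;0 0 0 0 0.066;0 0 0 0 0.066;0 0 0.03 0 0.066;0 0 0.05 0 0.066;0 0 0.03 0 0.08;0 0 0 0 0.08' | sed -n '2p;4,5p'
python3 - <<'E'
from fit import *
ims={c:cams.read_camera(c) for c in('scene','top')}
print('B',*fit(ims,.46,.054,cs=('scene',)))
for z,x,y in((.005,.5875,.299),(.005,.507,.2975)): print(proj('scene',[[x,y,z]]))
print([(np.round(d['xy']),round(d['p'],2),at_z('scene',d['xy'],0)[:2]) for d in finder.tip_of('pot_1','scene')])
a=shot('scene','s6')
E
```

```text
tool_pos: [0.5089, 0.2986, 0.1131]
force: [-0.6, 0.3, -0.5]
grip_width: 0.0768
B [0.4592 0.0546 0.0023] 76.71875
[[357.2696 320.3854]]
[[377.5522 292.6259]]
[(array([314., 194.]), 0.84, array([0.3677, 0.0334])), (array([318., 252.]), 0.83, array([0.5052, 0.1434])), (array([376., 294.]), 0.8, array([0.5093, 0.2974])), (array([300., 212.]), 0.63, array([0.4391, 0.0426])), (array([358., 318.]), 0.6, array([0.579, 0.296])), (array([343., 220.]), 0.6, array([0.3898, 0.1341]))]
```

View pics/s6.png

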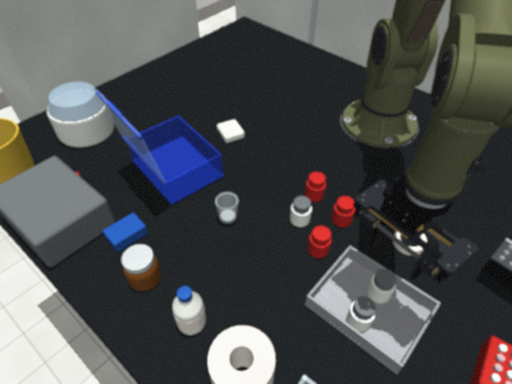

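The picture shows both pots upright in the tray at (358,315) and (381,288). B at (301,211) is unmoved. Now B.

```bash
python3 -m creep '-0.007 -0.04 0 0 0.072;-0.01 -0.05 0 0 0.072;-0.01 -0.05 0 0 0.072;-0.01 -0.05 0 0 0.072;-0.01 -0.04 0 0 0.072;-0.002 -0.014 0 0 0.072;0 0 0 0 0.072;0 0 0 0 0.072' | sed -n '2p;4,5p'
```

```text
tool_pos: [0.4582, 0.0551, 0.1099]
force: [0.2, 0.2, -0.5]
grip_width: 0.072
```

```bash
python3 -m creep '0 0 -0.03 0 0.072;0 0 -0.04 0 0.072;0 0 -0.02 0 0.072;0 0 -0.01 0 0.072;0 0 0 0 0.072' | sed -n '2p;4,5p'
```

```text
tool_pos: [0.4579, 0.0541, 0.0097]
force: [-0.8, -0.6, 0.1]
grip_width: 0.0719
```

```bash
python3 -m creep '0.0015 0 -0.005 0 0.072;0 0 -0.005 0 0.072;0 0 0 0 0.072'| sed -n '2p;4,5p';python3 -m creep '0 0 -0.002 0 0.072;0 0 -0.002 0 0.072;0 0 0 0 0.072'| sed -n '2p;4,5p'; python3 -m creep '0 0 0 0 0.04;0 0 0 0 0.04;0 0 0 0 0.04;0 0 0 0 0.04;0 0 0 0 0.04;0 0 0 0 0.04;0 0 0 0 0.04;0 0 0 0 0.04' 15
```

```text
tool_pos: [0.4594, 0.0533, -0.0]
force: [0.3, 1.3, -0.2]
grip_width: 0.0719
tool_pos: [0.4594, 0.0534, -0.004]
force: [-0.0, 0.2, -0.3]
grip_width: 0.0719
time_s: 34.28
tool_pos: [0.4595, 0.0534, -0.0039]
tool_rot: [180.0, 0.0, 170.9]
force: [-0.3, 1.5, 0.6]
grip_width: 0.0477
grasp_force: 15.0
```

```bash
python3 -m creep '0 0 0.03 0 0.04;0 0 0.05 0 0.04;0 0 0.05 0 0.04;0.01 -0.04 0 0 0.04;0.01 -0.05 0 0 0.04;0.01 -0.05 0 0 0.04;0.01 -0.05 0 0 0.04;0.01 -0.05 0 0 0.04' | sed -n '2p;4,5p'; python3 -m creep '0.01 -0.05 0 0 0.04;0.01 -0.04 0 0 0.04;0.0055 -0.0235 0 0 0.04;0 0 0 0 0.04;0 0 0 0 0.04' | sed -n '2p;4,5p'
python3 - <<'E'
from h import *
for c in('scene','top'):
    cams.read_camera(c)
    for n in('lid_hinge','lid_edge','box'): print(c,n,[(np.round(d['xy']),round(d['p'],2)) for d in finder.tip_of(n,c)][:2])
E
```

```text
tool_pos: [0.5093, -0.188, 0.1258]
force: [0.4, 0.6, -0.1]
grip_width: 0.0477
tool_pos: [0.5347, -0.2988, 0.1255]
force: [-0.6, -0.1, -0.9]
grip_width: 0.0475
scene lid_hinge [(array([145., 158.]), 0.96)]
scene lid_edge [(array([115., 111.]), 0.85), (array([376., 295.]), 0.47)]
scene box [(array([179., 169.]), 0.83)]
top lid_hinge [(array([390., 161.]), 0.89)]
top lid_edge [(array([414., 132.]), 0.55)]
top box [(array([375., 202.]), 0.7)]
```

```bash
python3 -m creep '0 0 -0.04 0 0.04;0 0 -0.04 0 0.04;0 0 -0.02 0 0.04;0 0 -0.005 0 0.04;0 0 0 0 0.04' | sed -n '2p;4,5p'; python3 -m creep '0 0 -0.004 0 0.04;0 0 -0.004 0 0.04;0 0 0 0 0.04' | sed -n '2p;4,5p';  python3 -m creep '0 0 -0.004 0 0.04;0 0 -0.003 0 0.04;0 0 0 0 0.04' | sed -n '2p;4,5p'
```

```text
tool_pos: [0.5356, -0.3007, 0.022]
force: [-0.2, -0.5, -1.4]
grip_width: 0.0477
tool_pos: [0.5349, -0.3, 0.013]
force: [0.5, -0.1, -1.6]
grip_width: 0.0473
tool_pos: [0.5347, -0.3, 0.0057]
force: [0.9, -0.3, -2.4]
grip_width: 0.0476
```

```bash
python3 -m creep '0 0 -0.002 0 0.04;0 0 -0.001 0 0.04;0 0 0 0 0.04' | sed -n '2p;4,5p'; python3 -m creep '0 0 -0.001 0 0.04;0 0 0 0 0.04' | sed -n '2p;4,5p';  python3 -m creep '0 0 -0.001 0 0.04;0 0 0 0 0.04' | sed -n '2p;4,5p'
```

```text
tool_pos: [0.5349, -0.3001, 0.003]
force: [-0.7, 1.4, -1.7]
grip_width: 0.0475
tool_pos: [0.535, -0.3001, 0.002]
force: [0.6, -0.1, -2.0]
grip_width: 0.0478
tool_pos: [0.5351, -0.3002, 0.0012]
force: [-0.6, -0.4, 0.1]
grip_width: 0.0476
```

Down on the floor of the box. Releasing and lifting well above the lid, then measuring lid and pot.

```bash
python3 -m creep '0 0 -0.0005 0 0.04;0 0 0 0 0.068;0 0 0 0 0.068;0 0 0 0 0.068;0 0 0.03 0 0.068;0 0 0.05 0 0.068;0 0 0.05 0 0;0 0 0.05 0 0' | sed -n '2p;4,5p'; python3 -m creep '0 0 0.05 0 0;0 0 0.03 0 0;0 0 0 0 0;0 0 0 0 0' | sed -n '2p;4,5p'
python3 - <<'E'
from h import *
np.set_printoptions(precision=3,suppress=True)
for c in('scene','top'): cams.read_camera(c)
L={n:[finder.tip_of(n,c) for c in('scene','top')] for n in('lid_hinge','lid_edge')}
for n,q in L.items(): print(n,[[np.round(d['xy']) for d in k] for k in q]); print(tri(q[0][0]['xy'],q[1][0]['xy']) if q[0] and q[1] else '')
print([(np.round(d['xy']),round(d['p'],2),at_z('scene',d['xy'],0.005)[:2]) for d in finder.tip_of('pot_1','scene')])
print(proj('scene',[[.535,-.3,.005]]))
for c in('top',):print([(at_z(c,(u,v),.1)[:2]) for u,v in((362,110),(458,113))])
E
```

```text
tool_pos: [0.5348, -0.3001, 0.1821]
force: [0.1, 0.3, 0.2]
grip_width: 0.0552
tool_pos: [0.5346, -0.2997, 0.2594]
force: [0.2, 0.2, -0.7]
grip_width: 0.0159
lid_hinge [[array([145., 159.])], [array([389., 163.]), array([134., 210.])]]
(array([ 0.623, -0.31 ,  0.083]), np.float64(0.00263483181144141))
lid_edge [[array([114., 112.])], [array([415., 132.])]]
(array([ 0.657, -0.322,  0.236]), np.float64(0.0012914389057693309))
[(array([318., 245.]), 0.83, array([0.495, 0.135])), (array([315., 195.]), 0.82, array([0.374, 0.039])), (array([359., 319.]), 0.76, array([0.584, 0.3  ])), (array([340., 221.]), 0.61, array([0.4  , 0.133])), (array([180., 157.]), 0.6, array([ 0.513, -0.324])), (array([374., 293.]), 0.55, array([0.514, 0.292]))]
[[179.316 165.448]]
[array([ 0.745, -0.247]), array([ 0.74 , -0.468])]
```

```bash
python3 -m creep '0.04 -0.0065 0 0 0;0.05 -0.008 0 0 0;0.04 -0.0065 0 0 0;0.021 -0.0035 0 0 0;0 0 0 0 0;0 0 0 0 0' | sed -n '2,5p'; python3 -m creep '0 0 -0.03 0 0;0 0 -0.03 0 0;0 0 -0.02 0 0;0 0 -0.008 0 0;0 0 0 0 0;0 0 0 0 0' | sed -n '2,5p'
```

```text
tool_pos: [0.685, -0.3251, 0.2605]
tool_rot: [-180.0, -0.0, 170.9]
force: [-0.1, 0.1, -0.2]
grip_width: 0.0002
tool_pos: [0.6865, -0.3251, 0.174]
tool_rot: [-180.0, 0.1, 170.9]
force: [-0.1, 0.4, 0.5]
grip_width: 0.0003
```

Fingers are behind the lid. Pushing it over.

```bash
python3 -m creep '-0.01 0.0016 0 0 0;-0.01 0.0016 0 0 0;-0.01 0.0016 0 0 0;-0.01 0.0016 0 0 0;-0.01 0.0016 0 0 0;0 0 0 0 0' | sed -n '2,4p'; python3 -m creep '-0.01 0.0016 0 0 0;-0.01 0.0016 -0.002 0 0;0 0 0 0 0' | sed -n '2,4p'
```

```text
tool_pos: [0.6351, -0.3164, 0.1728]
tool_rot: [180.0, -0.0, 170.9]
force: [2.5, -1.5, 2.1]
tool_pos: [0.6153, -0.3131, 0.1705]
tool_rot: [180.0, -0.1, 170.9]
force: [1.9, 0.1, 2.6]
```

```bash
python3 -m creep '-0.009 0.0014 -0.002 0 0;-0.009 0.0014 -0.002 0 0;-0.009 0.0014 -0.003 0 0;-0.009 0.0014 -0.004 0 0;0 0 0 0 0' | sed -n '2,4p'; python3 -m creep '-0.008 0.0013 -0.005 0 0;-0.008 0.0013 -0.005 0 0;-0.007 0.0011 -0.006 0 0;-0.007 0.0011 -0.007 0 0;0 0 0 0 0' | sed -n '2,4p'
```

```text
tool_pos: [0.5784, -0.3072, 0.1584]
tool_rot: [179.9, -0.2, 170.9]
force: [1.4, -0.8, 0.1]
tool_pos: [0.5487, -0.3026, 0.1359]
tool_rot: [180.0, -0.1, 170.9]
force: [1.3, 0.3, 0.8]
```

```bash
python3 - <<'E'
from h import *
np.set_printoptions(precision=3,suppress=True)
for c in('scene','top'): cams.read_camera(c)
q=[finder.tip_of('lid_edge',c) for c in('scene','top')]
print([[(np.round(d['xy']),round(d['p'],2)) for d in k] for k in q]); print(tri(q[0][0]['xy'],q[1][0]['xy']) if q[0] and q[1] else '')
for th in (100,80,60,40,20,0):
    t=np.radians(th);r=.16;d=-r*np.cos(t)+.006*np.sin(t);P=[.622+.987*d,-.3145-.158*d,.0805+r*np.sin(t)+.006*np.cos(t)];print(th,proj('scene',[P])[0],proj('top',[P])[0])
shot('scene','s7')
E
```

```text
[[(array([181., 102.]), 0.98)], [(array([402., 208.]), 0.87)]]
(array([ 0.504, -0.3  ,  0.194]), np.float64(0.011209312436087788))
100 [115.203 111.748] [414.097 132.795]
80 [138.433 101.573] [410.718 159.389]
60 [160.929  99.492] [404.453 186.555]
40 [179.462 104.946] [396.478 209.564]
20 [192.118 116.258] [388.211 225.034]
0 [198.23  131.356] [380.882 231.586]
```

```bash
python3 - <<'E'
import cv2
a=cv2.imread('pics/s7.png')[60:220,60:300];cv2.imwrite('pics/s7c.png',cv2.resize(a,None,fx=3.3,fy=3.3,interpolation=cv2.INTER_CUBIC))
E
```

```text
(no output)
```

The lid follows and is now at about 40°. Continuing down.

```bash
python3 -m creep '-0.006 0.001 -0.008 0 0;-0.006 0.001 -0.008 0 0;-0.005 0.0008 -0.009 0 0;-0.005 0.0008 -0.009 0 0;0 0 0 0 0' | sed -n '2,4p'; python3 -m creep '-0.003 0.0005 -0.01 0 0;-0.003 0.0005 -0.009 0 0;-0.002 0.0003 -0.008 0 0;-0.001 0 -0.006 0 0;0 0 0 0 0' | sed -n '2,4p'
```

```text
tool_pos: [0.5272, -0.2994, 0.1019]
tool_rot: [180.0, -0.1, 170.9]
force: [1.1, -0.0, 0.5]
tool_pos: [0.5184, -0.2978, 0.0688]
tool_rot: [180.0, -0.1, 170.9]
force: [0.1, -0.4, 0.4]
```

```bash
python3 -m creep '0 0 -0.002 0 0;0 0 -0.002 0 0;0 0 0 0 0' | sed -n '2p;4p'; python3 -m creep '0 0 -0.001 0 0;0 0 0 0 0' | sed -n '2p;4p';python3 -m creep '0 0 -0.001 0 0;0 0 0 0 0' | sed -n '2p;4p'
```

```text
tool_pos: [0.5181, -0.2977, 0.0651]
force: [-2.1, 1.0, 2.5]
tool_pos: [0.5188, -0.2981, 0.0643]
force: [-0.4, -0.1, 0.5]
tool_pos: [0.519, -0.2981, 0.0636]
force: [-1.9, 0.4, 3.5]
```

```bash
python3 -m creep '0 0 -0.001 0 0;0 0 0 0 0' | sed -n '2p;4p'; python3 -m creep '0 0 -0.001 0 0;0 0 0 0 0' | sed -n '2p;4p';python3 -m creep '0 0 -0.001 0 0;0 0 0 0 0' | sed -n '2p;4p';python3 -m creep '0 0 -0.001 0 0;0 0 0 0 0' | sed -n '2p;4p'
```

```text
tool_pos: [0.519, -0.2981, 0.0629]
force: [-2.8, 1.2, 6.3]
tool_pos: [0.519, -0.2981, 0.0628]
force: [-6.2, 3.1, 11.1]
tool_pos: [0.519, -0.2981, 0.0627]
force: [-8.2, 4.4, 17.5]
tool_pos: [0.5191, -0.2981, 0.0627]
force: [-8.4, 6.4, 22.9]
```

Hard stop with 23 N at tip z ≈ 0.086, so the lid is shut. I'll lift away and check.

```bash
python3 -m creep '0 0 0.01 0 0;0 0 0.04 0 0;0 0 0.05 0 0;0 0 0.05 0 0;-0.01 0.05 0 0 0;-0.01 0.05 0 0 0;-0.01 0.05 0 0 0;0 0 0 0 0' | sed -n '2p;4p'
python3 - <<'E'
from h import *
np.set_printoptions(precision=3,suppress=True)
a=shot('scene','s8');shot('top','t8')
for c in('scene','top'):
    print([(np.round(d['xy']),round(d['p'],2)) for d in finder.tip_of('lid_edge',c)])
    print([(np.round(d['xy']),round(d['p'],2)) for d in finder.tip_of('pot_1',c)],[(np.round(d['xy']),round(d['p'],2)) for d in finder.tip_of('beaker',c)])
l=cv2.resize(a[90:240,100:250,::-1],(400,400),interpolation=cv2.INTER_CUBIC);r=cv2.resize(a[240:370,300:430+20-20,::-1],(400,400),interpolation=cv2.INTER_CUBIC)
cv2.imwrite('pics/s8c.png',np.hstack([l,r]))
E
```

```text
tool_pos: [0.4897, -0.143, 0.2093]
force: [-0.1, -0.1, 0.0]
[(array([202., 126.]), 0.69)]
[(array([313., 194.]), 0.87), (array([318., 248.]), 0.82), (array([356., 320.]), 0.76), (array([343., 221.]), 0.74), (array([374., 294.]), 0.59)] [(array([228., 216.]), 0.58)]
[]
[(array([137., 178.]), 0.8), (array([198., 262.]), 0.79), (array([134., 210.]), 0.73), (array([199., 214.]), 0.73), (array([242., 266.]), 0.54)] [(array([286., 190.]), 0.43)]
```

View pics/s8c.png

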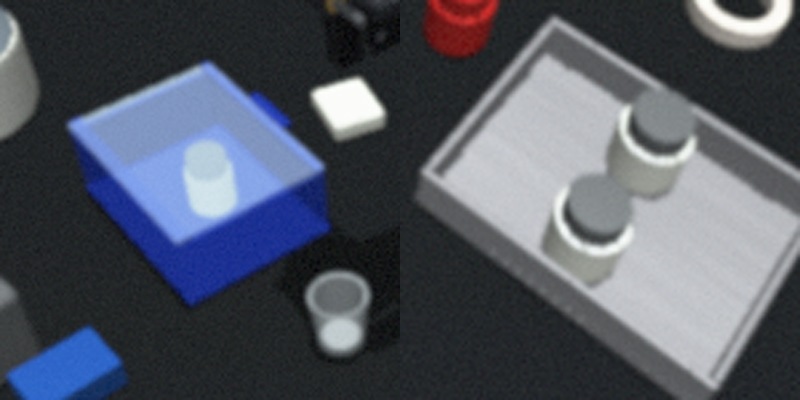

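The lid lies flat and shut over the upright pot at (210,178) in the left crop. Both pressed pots stand in the tray with caps down, at (652,140) and (590,225) in the right half. The beaker is where it was.

```bash
python3 -c "
from cell import ticket; print(ticket.sign_off())"
```

```text
the job is handed in; nothing more can be done
None
```

Job handed in, and the sign-off gave no verdict: the two raised caps are pressed home and those pots stand upright in the tray, the tight pot stands upright in the blue box with its lid pressed shut to a hard stop, and the beaker and red look-alikes were left alone.

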